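Turn the settled jar over in its swing stand and bring it back upright

TASK

The contents of the sealed jar with the red lid have settled. Using the crank grip of its swing stand, turn that jar fully upside down, keep it so for about two seconds, then swing it back fully upright and let go. Leave the jar with the blue lid as it is.

Things in the scene. Friction and masses are not known exactly. Their poses are not given: they have to be found in the camera images.
- red_stand: fixed grey swing stand, base 100x112x10 mm; origin under the base centre, z up. Between uprights (102 mm high) a white jar, red lid and band, 54 mm wide, 90 tall, is clamped on an axle along the stand's y, 85 mm up. At +y a steel crank arm (y 56 to 62 mm), radius 50 mm, bears a black, freely spinning grip sleeve, 16 mm thick, parallel to the axle, y 63 to 111 mm.
- red_grip (a point): centre line of the red jar's black crank grip sleeve, about mid-length: 88 mm to the stand's +y of its origin, 50 mm from the axle; turns with the jar. The sleeve can be pinched from above, fingers either side of it along the stand's x, and carried round its half circle with the fingers pointing down throughout.
- red_jar (a joint): lean of the red-lidded jar, rad: 0 upright (lid on top), pi upside down. It grows as the crank grip, which points level to the stand's -x at 0, swings up over the top to the stand's +x. End stops at -0.12 and 3.26. Balanced, light friction (about 2 N at the grip): it stays where it is left.
- blue_jar (a joint): lean of the blue-lidded jar in the other stand, identical but for the blue lid and band, to be left alone; rad, 0 upright, same sense and stops.

How it is judged (in metres and radians):
On the way:
1. the red-lidded jar is upside down, within 10 degrees, for at least 1.2 s (value of joint red_jar above 2.967 rad), for 1.2 s.
At the end, for the whole second after the job is handed in: the red-lidded jar is upright within 10 degrees (0.175 rad) and at rest, after having been upside down; the blue-lidded jar still stands upright (under 0.25 rad) (value of joint red_jar between -0.175 and 0.175 rad and velocity of joint red_jar between -0.1 and 0.1 rad/s and value of joint blue_jar between -0.175 and 0.25 rad); the robot touches nothing.
It fails at once if the blue-lidded jar is swung past 0.25 rad (value of joint blue_jar above 0.25 rad).
It also fails if it takes over 54 s, if anything falls off the work surface, if the arm or the gripper's body presses on something with over 40 N, if the wrist force passes 120 N, or if a joint passes its speed limit or range.

ROBOT

A 6-joint arm with a two-finger parallel gripper is mounted at the origin on a cart in front of the work surface, level with it; the furniture and walls round the work are solid. World frame = base frame: x ahead of the robot, y to its left, z up, the work surface at z = 0. Lengths are in m, angles in degrees, forces in N, time in s.
With the tool pointing down it reaches from about 0.3 to 0.775 m from the base axis. Payload 14.6 kg.
Tool frame: the origin (TCP) lies at the very end of the fingers, on their centre line; the grasp point (between the pads) lies 19 mm behind it (grasp_offset is the distance from the TCP to the grasp point, in m); z points along the fingers, y is the line along which they close (so a half turn about z gives the same grasp; the last joint's range is limited). The gripper opens to 94 mm and grips with 3 to 60 N. Pads are 16 mm wide; open, the fingers measure 119 mm over their backs; the gripper's body (75 mm by 177 mm) begins 78 mm behind the grasp point.
Start: joints at [-72.628, 17.183, 87.147, -0, 75.671, -3.816], TCP at [0.199, -0.513, 0.205] pointing down, gripper open.
Joint ranges: [-173.82, 173.82], [-45.26, 126.66], [13.44, 144.39], [-59.66, 239.66], [0, 175.72], [-146.38, 146.38]. Speed limits (degrees/s): [127.2, 127.2, 147.25, 180, 180, 180].

INTERFACE

Orientations are given as a 3x3 rotation matrix whose columns are the frame's x, y, z axes.
In Python, from bench import * gives the robot as it stands.
- The arm moves only by the tool jog_arm, never from a script. Its argument "commands" is one flat list of numbers, 7 for each row, row after row: the closure, from 0 (fully open) to 1 (shut), then the shift along the tool's x, y, z in m, then the turn, a rotation vector about the tool's x, y, z in rad. In form: [gripper, tx, ty, tz, ax, ay, az, gripper, tx, ty, tz, ax, ay, az, ...]. A call has 1 to 5 rows; each row shifts and turns the commanded pose from where the row before left it, along the tool's axes as they then stand; what a row does not reach is not made up. A row lasts 1/12 s, in which the tool goes at most 41.7 mm and 7.16 degrees, less where a joint would pass 70% of its speed; a pose out of reach is approached as far as the arm can. A call with a gripper value outside its range is refused whole. The fingers move at their own pace and stop on an object; "newtons" is the grip in N (left out, the last holds). Time passes only in rows, so rows that do not move let the fingers close. It gives the time, the measured TCP pose, the force, the opening and the grip force at its end, in the units of the state.
- read_state(): the state, without advancing time (a new reading comes with each control period).
- capture(name): name is "side" or "top" or "wrist"; returns a dict with "image" (384x512x3 uint8, blue, green, red), "z_map" (384x512 float32, m along the optical axis (not along the pixel's ray), 0 where there is no reading), "fx", "fy", "cx", "cy" (pixels), "world_to_cam" (4x4, takes a point from world to camera coordinates). Camera axes: x right, y down, z forward; pixel columns grow to the right and rows downward; lengths in m; the calibration is good to about 2 mm. A picture is of the moment at which its call begins.
- close_job(): hands the job in; it is judged then, once.
The state is a dict: "clock": time; "qpos": joint angles; "dq": joint speeds; "effort": joint torques, N m; "ee_pos": TCP position; "eef_rot": TCP orientation; "wrist_force": force on the tool from outside, world axes, zero at the start; "ft_torque": the same for the moment, N m; "opening": finger opening in m; "grasp_force": force on a finger pad.
Only numpy, scipy, OpenCV 4.12 (cv2) and the standard library are available. Lean on these libraries where they do the work, as an engineer would, in place of code of your own. Each camera call takes 0.05 s, during which the arm holds its last target. There are 200 camera calls.

## Working session

There is one attempt and no reset: what is moved stays moved. The work goes in short steps, Python scripts to look and compute and a tool call to move; the robot and the scene stay as the last step left them, time stands still between calls to the robot, and variables do not carry over. Pictures are saved under pics/ and viewed, at most 10 in all, crops included, and the job is handed in when it is done.

Besides the shell and the picture viewer there is one more tool, called as name(argument=value, ...) on one line, values as JSON. jog_arm: Moves the arm, as the interface text tells. Its arguments: {"type":"object","properties":{"commands":{"type":"array"},"newtons":{"type":"number"}},"required":["commands"]}

```bash
mkdir -p pics; python3 - <<'E'
from bench import *
import cv2,numpy as np
s=read_state();print({k:np.round(v,3).tolist() for k,v in s.items()})
for n in("top","side"):
    c=capture(n);cv2.imwrite(f"pics/{n}0.png",c["image"]);np.savez(f"{n}0.npz",**c)
    print(n,c["fx"],c["cx"],c["cy"],np.round(c["world_to_cam"],3).tolist())
E
```

```text
{'clock': 0.0, 'qpos': [-72.627, 17.216, 87.179, -0.002, 75.669, -3.815], 'dq': [0.041, 0.105, -0.072, -0.026, -0.078, 0.0], 'effort': [0.002, -53.18, -35.273, 0.071, 0.024, -0.0], 'ee_pos': [0.199, -0.513, 0.205], 'eef_rot': [[0.932, 0.361, -0.0], [0.361, -0.932, 0.001], [0.0, -0.001, -1.0]], 'wrist_force': [0.089, -0.355, 0.414], 'ft_torque': [-0.012, -0.012, 0.011], 'grasp_force': 0.0, 'opening': 0.094}
top 472.2153626466392 252.10010013719827 193.9409650961812 [[-0.023, -1.0, -0.005, 0.08], [-0.999, 0.023, -0.04, 0.49], [0.04, 0.004, -0.999, 0.999], [0.0, 0.0, 0.0, 1.0]]
side 359.00504900645353 260.33674837746054 189.31905403677695 [[-1.0, 0.003, -0.014, 0.495], [0.014, 0.535, -0.845, 0.023], [0.005, -0.845, -0.535, 0.943], [0.0, 0.0, 0.0, 1.0]]
```

View pics/top0.png

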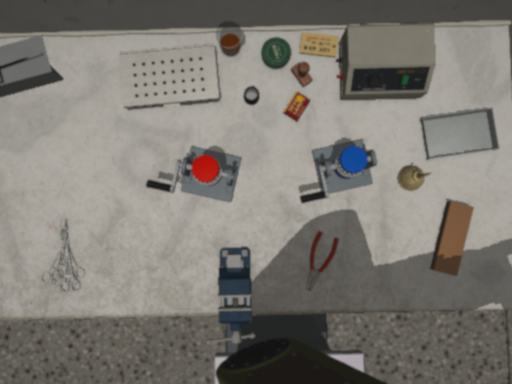

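View pics/side0.png

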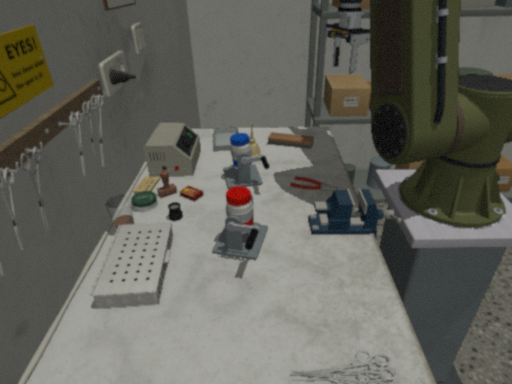

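The top picture shows the red stand at about (210,172) with its black grip at (160,185). The blue stand is at (345,165), with its grip at (313,197). Next I'll measure the grip, lid and base in 3D.

```bash
cat > h.py <<'E'
import numpy as np,cv2
def world(c):
    z=c["z_map"].astype(float);v,u=np.indices(z.shape)
    p=np.stack([(u-c["cx"])/c["fx"]*z,(v-c["cy"])/c["fy"]*z,z],-1)
    M=c["world_to_cam"];return (p-M[:3,3])@M[:3,:3]   # R^T(p-t)
def pca(P):
    m=np.median(P,0);d=np.linalg.svd(P[:,:2]-P[:,:2].mean(0),full_matrices=False)[2][0]
    return m,d
E
python3 - <<'E'
from h import *
c=dict(np.load("top0.npz"));W=world(c);I=c["image"].astype(int);Z=W[...,2]
def roi(m,u0,u1,v0,v1):
    k=np.zeros_like(m);k[v0:v1,u0:u1]=1;return m&k
dark=I.max(2)<60
for nm,b in(("redgrip",(140,180,172,200)),("bluegrip",(295,330,183,210))):
    k=roi(dark&(Z>.05),*b);P=W[k];m,d=pca(P);t=(P[:,:2]-P[:,:2].mean(0))@d
    print(nm,k.sum(),m.round(4),"mid",(P[:,:2].mean(0)+d*(t.min()+t.max())/2).round(4),d.round(3),np.ptp(t).round(4),"z",np.percentile(P[:,2],[5,50,95]).round(4), np.degrees(np.arctan2(d[1],d[0])))
red=(I[...,2]>150)&(I[...,1]<80)
k=roi(red&(Z>.12),180,235,145,195);print("lid",W[k].mean(0),k.sum(),W[k].max(0)-W[k].min(0))
k=roi((Z>.005)&(Z<.018),165,255,135,210)
q=W[k][:,:2].astype(np.float32);print("base",k.sum(),cv2.minAreaRect(q))
k=roi((Z>.092)&(Z<.112)&~red,165,255,135,210);P=W[k];print("z~.1",k.sum(),cv2.minAreaRect(P[:,:2].astype(np.float32)))
cr=cv2.resize(c["image"][120:220,130:390],None,fx=3,fy=3,interpolation=cv2.INTER_CUBIC);cv2.imwrite("pics/crop1.png",cr)
E
```

```text
redgrip 131 [0.5102 0.2524 0.0925] mid [0.4859 0.1687] [0.276 0.961] 0.2187 z [0.0895 0.0925 0.0956] 73.96888048748596
bluegrip 134 [ 0.4815 -0.0506  0.0944] mid [ 0.4705 -0.0032] [ 0.224 -0.975] 0.1407 z [0.0911 0.0944 0.098 ] -77.04706444494069
lid [0.53767371 0.15653997 0.13312898] 520 [0.10993867 0.11712461 0.89722881]
base 1392 ((0.5451499223709106, 0.16001735627651215), (0.15179410576820374, 0.1476335972547531), 14.627689361572266)
z~.1 346 ((0.5366576910018921, 0.17340320348739624), (0.062197763472795486, 0.1371002346277237), 7.383320331573486)
```

View pics/crop1.png

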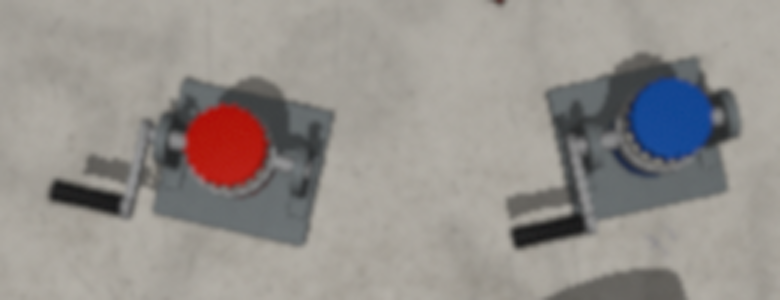

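The crop shows the red grip lying from crop (125,205) to (50,190), pointing to the image's left (world +y), with the crank at the jar's -x side. I'll refine this with ray-plane intersections on known heights, since the depth has outliers.

```bash
cat >> h.py <<'E'
def plane(c,uv,z):
    M=c["world_to_cam"];R=M[:3,:3];o=-R.T@M[:3,3]
    uv=np.atleast_2d(uv);r=np.c_[(uv[:,0]-c["cx"])/c["fx"],(uv[:,1]-c["cy"])/c["fy"],np.ones(len(uv))]@R
    return (o+r*((z-o[2])/r[:,2])[:,None])[:,:2]
def blob(m,b):
    k=np.zeros(m.shape,np.uint8);u0,u1,v0,v1=b;k[v0:v1,u0:u1]=m[v0:v1,u0:u1]
    n,l,s,_=cv2.connectedComponentsWithStats(k);i=1+np.argmax(s[1:,4]);v,u=np.nonzero(l==i);return np.c_[u,v].astype(float)
E
python3 - <<'E'
from h import *
c=dict(np.load("top0.npz"));W=world(c);I=c["image"].astype(int)
for nm,b in(("redgrip",(140,180,172,200)),("bluegrip",(295,330,183,210))):
    P=plane(c,blob(I.max(2)<60,b),.09);d=np.linalg.svd(P-P.mean(0),full_matrices=False)[2][0]
    print(nm,len(P),P.mean(0).round(4),np.degrees(np.arctan2(*d[::-1])),cv2.minAreaRect(P.astype(np.float32)))
P=plane(c,blob((I[...,2]>140)&(I[...,1]<70),(180,235,145,195)),.13);print("lid",P.mean(0),np.ptp(P,0))
# base: grey-blue, darker than table
g=(abs(I[...,0]-I[...,2])<40)&(I[...,0]>I[...,2]+3)&(I.max(2)<150)
uv=blob(g,(178,245,140,205));P=plane(c,uv,.01);print("base",len(P),cv2.minAreaRect(P.astype(np.float32)))
s=dict(np.load("side0.npz"));J=s["image"].astype(int);
# base corners clicked in crop1 (crop/3+offset)
q=np.array([[187,78],[333,112],[304,244],[153,212]])/3+[130,120]
C=plane(c,q,.01);print("corners",C.round(4).tolist(),C.mean(0),np.linalg.norm(np.roll(C,1,0)-C,axis=1))
e=C[0]-C[1]+C[3]-C[2];print("y dir",np.degrees(np.arctan2(e[1],e[0])))
uv=blob(J.max(2)<50,(240,260,228,252));Ws=world(s);i=uv.astype(int);print("side grip",len(i),np.median(Ws[i[:,1],i[:,0]],0))
E
```

```text
redgrip 131 [0.5101 0.2529] -103.9580442990255 ((0.5101903080940247, 0.25284501910209656), (0.04456000030040741, 0.011323120445013046), 76.16285705566406)
bluegrip 134 [ 0.4815 -0.0507] -77.94025628064607 ((0.48196473717689514, -0.050148457288742065), (0.012355410493910313, 0.045831143856048584), 11.206789016723633)
lid [0.53811673 0.15684695] [0.04936982 0.04743107]
base 1077 ((0.5376040935516357, 0.15688762068748474), (0.10756810009479523, 0.09545816481113434), 76.25982666015625)
corners [[0.5981, 0.1946], [0.5712, 0.0907], [0.4774, 0.1135], [0.5027, 0.2206]] [0.5373399  0.15485812] [0.0988514  0.10730473 0.09651304 0.11007661]
y dir 76.11920656713207
side grip 151 [0.51200312 0.26069498 0.09201798]
```

jog_arm(commands=[0, 0, 0, -0.016, 0, 0, -0.12, 0, 0, 0, -0.016, 0, 0, -0.12, 0, 0, 0, -0.016, 0, 0, -0.12, 0, 0, 0, -0.016, 0, 0, -0.12, 0, 0, 0, -0.016, 0, 0, -0.12], newtons=25)

```text
clock: 0.52
ee_pos: [0.1987, -0.5127, 0.2859]
eef_rot: [[0.561, 0.828, -0.0], [0.828, -0.561, 0.001], [0.0, -0.001, -1.0]]
wrist_force: [-0.4, 0.6, 0.6]
opening: 0.0938
grasp_force: 0.0
```

jog_arm(commands=[0, 0, 0, 0, 0, 0, -0.12, 0, 0, 0, 0, 0, 0, -0.12, 0, 0, 0, 0, 0, 0, -0.12])

```text
clock: 0.77
ee_pos: [0.1988, -0.5127, 0.2853]
eef_rot: [[0.233, 0.972, -0.0], [0.972, -0.233, 0.0], [0.0, -0.0, -1.0]]
wrist_force: [0.1, -0.2, -0.5]
opening: 0.0943
grasp_force: 0.0
```

jog_arm(commands=[0, 0.036, 0.005, 0, 0, 0, 0, 0, 0.036, 0.005, 0, 0, 0, 0, 0, 0.036, 0.005, 0, 0, 0, 0, 0, 0.036, 0.005, 0, 0, 0, 0, 0, 0.036, 0.005, 0, 0, 0, 0])

```text
clock: 1.18
ee_pos: [0.2662, -0.3423, 0.2851]
eef_rot: [[0.239, 0.971, -0.0], [0.971, -0.239, 0.0], [0.0, -0.0, -1.0]]
wrist_force: [1.2, -0.5, 0.7]
opening: 0.0941
grasp_force: 0.0
```

jog_arm(commands=[0, 0.036, 0.005, 0, 0, 0, 0, 0, 0.036, 0.005, 0, 0, 0, 0, 0, 0.036, 0.005, 0, 0, 0, 0, 0, 0.036, 0.005, 0, 0, 0, 0, 0, 0.036, 0.005, 0, 0, 0, 0])

```text
clock: 1.6
ee_pos: [0.3333, -0.1734, 0.2854]
eef_rot: [[0.239, 0.971, 0.0], [0.971, -0.239, -0.0], [-0.0, 0.0, -1.0]]
wrist_force: [0.6, -0.2, -0.8]
opening: 0.0943
grasp_force: 0.0
```

jog_arm(commands=[0, 0.036, 0.005, 0, 0, 0, 0, 0, 0.036, 0.005, 0, 0, 0, 0, 0, 0.036, 0.005, 0, 0, 0, 0, 0, 0.036, 0.005, 0, 0, 0, 0, 0, 0.036, 0.005, 0, 0, 0, 0])

```text
clock: 2.02
ee_pos: [0.4006, -0.0044, 0.2854]
eef_rot: [[0.239, 0.971, 0.0], [0.971, -0.239, -0.0], [-0.0, 0.0, -1.0]]
wrist_force: [0.3, -0.5, -1.1]
opening: 0.0942
grasp_force: 0.0
```

jog_arm(commands=[0, 0.036, 0.005, 0, 0, 0, 0, 0, 0.036, 0.005, 0, 0, 0, 0, 0, 0.036, 0.005, 0, 0, 0, 0, 0, 0.036, 0.005, 0, 0, 0, 0, 0, 0.036, 0.005, 0, 0, 0, 0])

```text
clock: 2.43
ee_pos: [0.4679, 0.1645, 0.2852]
eef_rot: [[0.238, 0.971, -0.0], [0.971, -0.238, -0.0], [-0.0, -0.0, -1.0]]
wrist_force: [0.8, -1.0, 0.2]
opening: 0.0939
grasp_force: 0.0
```

jog_arm(commands=[0, 0.0244, 0.005, 0.02, 0, 0, 0, 0, 0.0244, 0.005, 0.02, 0, 0, 0, 0, 0.0244, 0.005, 0.02, 0, 0, 0, 0, 0.0244, 0.005, 0.02, 0, 0, 0, 0, 0, 0, 0, 0, 0, 0])

```text
clock: 2.85
ee_pos: [0.5097, 0.2548, 0.2003]
eef_rot: [[0.237, 0.972, -0.006], [0.972, -0.237, -0.002], [-0.004, -0.006, -1.0]]
wrist_force: [-0.9, -0.5, -1.2]
opening: 0.0938
grasp_force: 0.0
```

```bash
python3 - <<'E'
from bench import *
from h import *
s=read_state();print(s["ee_pos"])
c=capture("wrist");cv2.imwrite("pics/w1.png",c["image"]);np.savez("w1.npz",**c)
M=c["world_to_cam"]
for p in([.5102,.254,.093],[.5378,.157,.13]):
    q=M[:3,:3]@p+M[:3,3];print(q[0]/q[2]*c["fx"]+c["cx"],q[1]/q[2]*c["fy"]+c["cy"],q[2])
E
```

```text
[0.50972433 0.254807   0.20030334]
259.3510575211293 188.09025707903234 0.29878701788494977
312.915367570875 290.34345204384067 0.28877623734585317
```

View pics/w1.png

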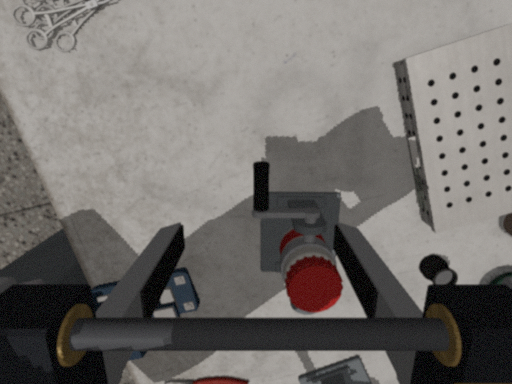

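The wrist view shows the sleeve centred at about (261,187), within 2 px of the predicted (259,188), so I'll descend.

jog_arm(commands=[0, 0, 0, 0.022, 0, 0, 0, 0, 0, 0, 0.022, 0, 0, 0, 0, 0, 0, 0.022, 0, 0, 0, 0, 0, 0, 0.022, 0, 0, 0, 0, 0, 0, 0, 0, 0, 0])

```text
clock: 3.32
ee_pos: [0.5089, 0.2512, 0.1145]
eef_rot: [[0.239, 0.971, -0.005], [0.971, -0.239, -0.002], [-0.003, -0.004, -1.0]]
wrist_force: [-0.3, -0.3, -1.0]
opening: 0.0938
grasp_force: 0.0
```

jog_arm(commands=[0, 0, 0, 0.018, 0, 0, 0, 0, 0, 0, 0.018, 0, 0, 0, 0, 0, 0, 0.01, 0, 0, 0, 0, 0, 0, 0, 0, 0, 0, 0, 0, 0, 0, 0, 0, 0])

```text
clock: 3.73
ee_pos: [0.5108, 0.2525, 0.0726]
eef_rot: [[0.239, 0.971, 0.001], [0.971, -0.239, 0.0], [0.0, 0.001, -1.0]]
wrist_force: [-0.3, -0.4, 0.5]
opening: 0.0939
grasp_force: 0.0
```

jog_arm(commands=[0, 0.001, 0, 0.006, 0, 0, 0, 0.5, 0, 0, 0, 0, 0, 0, 1, 0, 0, 0, 0, 0, 0, 1, 0, 0, 0, 0, 0, 0, 1, 0, 0, 0, 0, 0, 0], newtons=25)

```text
clock: 4.15
ee_pos: [0.5108, 0.2535, 0.0658]
eef_rot: [[0.239, 0.971, 0.0], [0.971, -0.239, 0.0], [0.0, 0.0, -1.0]]
wrist_force: [-0.1, -0.4, -0.1]
opening: 0.0708
grasp_force: 0.0
```

jog_arm(commands=[1, 0, 0, 0, 0, 0, 0, 1, 0, 0, 0, 0, 0, 0, 1, 0, 0, 0, 0, 0, 0])

```text
clock: 4.4
ee_pos: [0.5107, 0.2535, 0.0655]
eef_rot: [[0.239, 0.971, 0.0], [0.971, -0.239, 0.0], [0.0, 0.0, -1.0]]
wrist_force: [0.5, -0.6, 0.5]
opening: 0.051
grasp_force: 0.0
```

jog_arm(commands=[1, 0, 0, 0, 0, 0, 0, 1, 0, 0, 0, 0, 0, 0, 1, 0, 0, 0, 0, 0, 0, 1, 0, 0, 0, 0, 0, 0, 1, 0, 0, 0, 0, 0, 0])

```text
clock: 4.82
ee_pos: [0.5107, 0.2535, 0.0654]
eef_rot: [[0.239, 0.971, -0.0], [0.971, -0.239, -0.0], [-0.0, -0.0, -1.0]]
wrist_force: [-0.0, -0.4, 0.3]
opening: 0.0175
grasp_force: 0.0
```

jog_arm(commands=[1, 0, 0, 0, 0, 0, 0, 1, 0, 0, 0, 0, 0, 0])

```text
clock: 4.98
ee_pos: [0.5108, 0.2535, 0.0655]
eef_rot: [[0.239, 0.971, 0.0], [0.971, -0.239, 0.0], [0.0, 0.0, -1.0]]
wrist_force: [1.3, -0.8, -0.7]
opening: 0.015
grasp_force: 25.0
```

jog_arm(commands=[1, 0, 0.0006, -0.0078, 0, 0, 0, 1, 0, 0.0018, -0.0076, 0, 0, 0, 1, 0, 0.003, -0.0072, 0, 0, 0, 1, 0, 0.0041, -0.0067, 0, 0, 0, 1, 0, 0.0051, -0.006, 0, 0, 0])

```text
clock: 5.4
ee_pos: [0.5256, 0.2496, 0.1015]
eef_rot: [[0.239, 0.971, 0.001], [0.971, -0.239, -0.0], [-0.0, 0.001, -1.0]]
wrist_force: [8.7, -1.4, -12.2]
opening: 0.0152
grasp_force: 25.0
```

jog_arm(commands=[1, 0, 0.0065, -0.0046, 0, 0, 0, 1, 0, 0.007, -0.0038, 0, 0, 0, 1, 0, 0.0072, -0.003, 0, 0, 0, 1, 0, 0.0076, -0.0018, 0, 0, 0, 1, 0, 0.0078, -0.0006, 0, 0, 0])

```text
clock: 5.82
ee_pos: [0.5603, 0.2411, 0.1148]
eef_rot: [[0.239, 0.971, -0.001], [0.971, -0.239, -0.0], [-0.0, -0.001, -1.0]]
wrist_force: [-3.1, -0.5, -4.1]
opening: 0.0151
grasp_force: 25.0
```

jog_arm(commands=[1, 0, 0.0078, 0.0006, 0, 0, 0, 1, 0, 0.0076, 0.0018, 0, 0, 0, 1, 0, 0.0072, 0.003, 0, 0, 0, 1, 0, 0.0067, 0.0041, 0, 0, 0, 1, 0, 0.006, 0.0051, 0, 0, 0])

```text
clock: 6.23
ee_pos: [0.5945, 0.2326, 0.0993]
eef_rot: [[0.239, 0.971, -0.001], [0.971, -0.239, -0.0], [-0.001, -0.001, -1.0]]
wrist_force: [-7.3, -1.3, -3.0]
opening: 0.0147
grasp_force: 25.0
```

jog_arm(commands=[1, 0, 0.0051, 0.006, 0, 0, 0, 1, 0, 0.0041, 0.0067, 0, 0, 0, 1, 0, 0.003, 0.0072, 0, 0, 0])

```text
clock: 6.48
ee_pos: [0.606, 0.2298, 0.0791]
eef_rot: [[0.239, 0.971, -0.002], [0.971, -0.239, -0.0], [-0.001, -0.002, -1.0]]
wrist_force: [-9.4, -1.5, -0.2]
opening: 0.0148
grasp_force: 25.0
```

jog_arm(commands=[1, 0, 0.0008, 0.0074, 0, 0, 0, 1, 0, 0, 0.006, 0, 0, 0, 1, 0, 0, 0, 0, 0, 0, 1, 0, 0, 0, 0, 0, 0])

```text
clock: 6.82
ee_pos: [0.6076, 0.2295, 0.0667]
eef_rot: [[0.239, 0.971, 0.002], [0.971, -0.239, -0.0], [0.0, 0.002, -1.0]]
wrist_force: [3.9, -3.9, -3.0]
opening: 0.0149
grasp_force: 25.0
```

```bash
python3 - <<'E'
from bench import *
from h import *
s=read_state();print(s["ee_pos"],s["wrist_force"])
a=capture("side")["image"];b=capture("top")["image"]
cv2.imwrite("pics/inv.png",np.hstack([cv2.resize(x,None,fx=3.2,fy=3.2,interpolation=cv2.INTER_CUBIC) for x in(a[160:280,190:310],b[110:230,140:260])]))
E
```

```text
[0.60761981 0.22954931 0.06670067] [ 3.90954827 -3.87015272 -2.98127692]
```

View pics/inv.png

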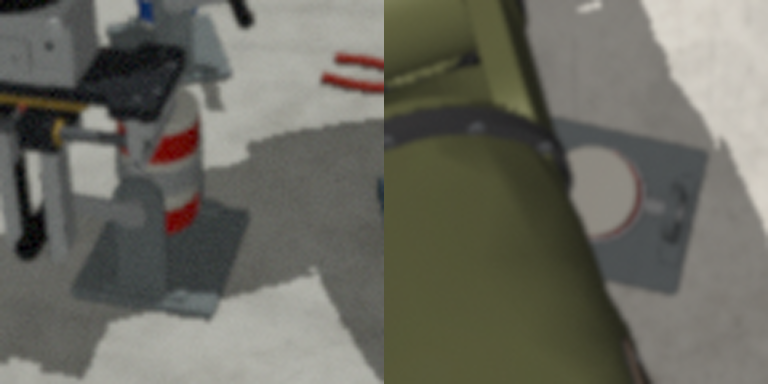

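The jar is inverted: in the left view the red lid is at the bottom, around (180,215), and the right view shows the white bottom on top at (600,190). I'll hold for about 2.1 s.

jog_arm(commands=[1, 0, 0, 0.001, 0, 0, 0, 1, 0, 0, 0, 0, 0, 0, 1, 0, 0, 0, 0, 0, 0, 1, 0, 0, 0, 0, 0, 0, 1, 0, 0, 0, 0, 0, 0])

```text
clock: 7.33
ee_pos: [0.6076, 0.2296, 0.0665]
eef_rot: [[0.239, 0.971, 0.002], [0.971, -0.239, -0.0], [0.0, 0.002, -1.0]]
wrist_force: [3.4, -5.1, 0.2]
opening: 0.0148
grasp_force: 25.0
```

jog_arm(commands=[1, 0, 0, 0, 0, 0, 0, 1, 0, 0, 0, 0, 0, 0, 1, 0, 0, 0, 0, 0, 0, 1, 0, 0, 0, 0, 0, 0, 1, 0, 0, 0, 0, 0, 0])

```text
clock: 7.75
ee_pos: [0.6077, 0.2296, 0.0665]
eef_rot: [[0.239, 0.971, 0.002], [0.971, -0.239, -0.0], [0.0, 0.002, -1.0]]
wrist_force: [4.0, -4.6, 0.1]
opening: 0.015
grasp_force: 25.0
```

jog_arm(commands=[1, 0, 0, 0, 0, 0, 0, 1, 0, 0, 0, 0, 0, 0, 1, 0, 0, 0, 0, 0, 0, 1, 0, 0, 0, 0, 0, 0, 1, 0, 0, 0, 0, 0, 0])

```text
clock: 8.17
ee_pos: [0.6076, 0.2295, 0.0665]
eef_rot: [[0.239, 0.971, 0.002], [0.971, -0.239, -0.0], [0.0, 0.002, -1.0]]
wrist_force: [3.3, -4.1, 0.7]
opening: 0.0152
grasp_force: 25.0
```

jog_arm(commands=[1, 0, 0, 0, 0, 0, 0, 1, 0, 0, 0, 0, 0, 0, 1, 0, 0, 0, 0, 0, 0, 1, 0, 0, 0, 0, 0, 0, 1, 0, 0, 0, 0, 0, 0])

```text
clock: 8.58
ee_pos: [0.6077, 0.2296, 0.0665]
eef_rot: [[0.239, 0.971, 0.002], [0.971, -0.239, -0.0], [0.001, 0.002, -1.0]]
wrist_force: [3.0, -5.0, 0.0]
opening: 0.0152
grasp_force: 25.0
```

jog_arm(commands=[1, 0, 0, 0, 0, 0, 0, 1, 0, 0, 0, 0, 0, 0, 1, 0, 0, 0, 0, 0, 0, 1, 0, 0, 0, 0, 0, 0, 1, 0, 0, 0, 0, 0, 0])

```text
clock: 9.0
ee_pos: [0.6076, 0.2296, 0.0665]
eef_rot: [[0.239, 0.971, 0.002], [0.971, -0.239, -0.0], [0.0, 0.002, -1.0]]
wrist_force: [4.2, -4.2, 0.2]
opening: 0.015
grasp_force: 25.0
```

jog_arm(commands=[1, 0, -0.0006, -0.0078, 0, 0, 0, 1, 0, -0.0018, -0.0076, 0, 0, 0, 1, 0, -0.003, -0.0072, 0, 0, 0, 1, 0, -0.0041, -0.0067, 0, 0, 0, 1, 0, -0.0051, -0.006, 0, 0, 0])

```text
clock: 9.42
ee_pos: [0.5921, 0.2333, 0.1016]
eef_rot: [[0.239, 0.971, -0.0], [0.971, -0.239, -0.0], [-0.0, -0.0, -1.0]]
wrist_force: [-1.4, -3.6, -3.6]
opening: 0.015
grasp_force: 25.0
```

jog_arm(commands=[1, 0, -0.006, -0.0048, 0, 0, 0, 1, 0, -0.0067, -0.004, 0, 0, 0, 1, 0, -0.0072, -0.003, 0, 0, 0, 1, 0, -0.0076, -0.0018, 0, 0, 0, 1, 0, -0.0078, -0.0006, 0, 0, 0])

```text
clock: 9.83
ee_pos: [0.5574, 0.2419, 0.1149]
eef_rot: [[0.239, 0.971, -0.001], [0.971, -0.239, -0.0], [-0.0, -0.0, -1.0]]
wrist_force: [2.3, -4.5, -8.7]
opening: 0.0147
grasp_force: 25.0
```

jog_arm(commands=[1, 0, -0.0078, 0.0006, 0, 0, 0, 1, 0, -0.0076, 0.0018, 0, 0, 0, 1, 0, -0.0072, 0.003, 0, 0, 0, 1, 0, -0.0067, 0.0041, 0, 0, 0, 1, 0, -0.0058, 0.0051, 0, 0, 0])

```text
clock: 10.25
ee_pos: [0.5244, 0.25, 0.1002]
eef_rot: [[0.239, 0.971, 0.002], [0.971, -0.239, -0.0], [0.0, 0.002, -1.0]]
wrist_force: [9.7, -5.8, -10.0]
opening: 0.0152
grasp_force: 25.0
```

jog_arm(commands=[1, 0, -0.005, 0.006, 0, 0, 0, 1, 0, -0.0041, 0.0067, 0, 0, 0, 1, 0, -0.0026, 0.0072, 0, 0, 0])

```text
clock: 10.5
ee_pos: [0.5134, 0.2529, 0.0811]
eef_rot: [[0.239, 0.971, 0.003], [0.971, -0.239, 0.0], [0.001, 0.003, -1.0]]
wrist_force: [5.3, -6.3, 0.1]
opening: 0.0146
grasp_force: 25.0
```

jog_arm(commands=[1, 0, -0.0015, 0.0076, 0, 0, 0, 1, 0, -0.0005, 0.0076, 0, 0, 0, 1, 0, 0, 0, 0, 0, 0, 1, 0, 0, 0, 0, 0, 0, 1, 0, 0, 0, 0, 0, 0])

```text
clock: 10.92
ee_pos: [0.5108, 0.2536, 0.0657]
eef_rot: [[0.239, 0.971, 0.0], [0.971, -0.239, 0.0], [0.0, 0.0, -1.0]]
wrist_force: [0.3, -3.8, -2.1]
opening: 0.0148
grasp_force: 25.0
```

jog_arm(commands=[0, 0, 0, 0, 0, 0, 0, 0, 0, 0, 0, 0, 0, 0, 0, 0, 0, 0, 0, 0, 0, 0, 0, 0, 0, 0, 0, 0, 0, 0, 0, 0, 0, 0, 0])

```text
clock: 11.33
ee_pos: [0.511, 0.2536, 0.0656]
eef_rot: [[0.239, 0.971, 0.0], [0.971, -0.239, 0.0], [0.0, 0.0, -1.0]]
wrist_force: [0.7, 1.1, -0.6]
opening: 0.0449
grasp_force: 0.0
```

jog_arm(commands=[0, 0, 0, 0, 0, 0, 0, 0, 0, 0, 0, 0, 0, 0, 0, 0, 0, 0, 0, 0, 0, 0, 0, 0, 0, 0, 0, 0, 0, 0, 0, 0, 0, 0, 0])

```text
clock: 11.75
ee_pos: [0.511, 0.2534, 0.0654]
eef_rot: [[0.239, 0.971, -0.0], [0.971, -0.239, 0.0], [0.0, -0.0, -1.0]]
wrist_force: [-0.3, 0.3, -1.4]
opening: 0.0781
grasp_force: 0.0
```

jog_arm(commands=[0, 0, 0, -0.01, 0, 0, 0, 0, 0, 0, -0.02, 0, 0, 0, 0, 0, 0, -0.03, 0, 0, 0, 0, 0, 0, -0.03, 0, 0, 0, 0, 0, 0, -0.03, 0, 0, 0])

```text
clock: 12.17
ee_pos: [0.5108, 0.2533, 0.1876]
eef_rot: [[0.239, 0.971, 0.0], [0.971, -0.239, 0.0], [0.0, 0.0, -1.0]]
wrist_force: [0.3, 0.5, -0.6]
opening: 0.0943
grasp_force: 0.0
```

jog_arm(commands=[0, 0, 0, -0.02, 0, 0, 0, 0, 0, 0, -0.01, 0, 0, 0, 0, 0, 0, 0, 0, 0, 0, 0, 0, 0, 0, 0, 0, 0, 0, 0, 0, 0, 0, 0])

```text
invalid input
```

```bash
python3 - <<'E'
from bench import *
from h import *
a=capture("side")["image"];b=capture("wrist")["image"]
cv2.imwrite("pics/end.png",np.hstack([cv2.resize(a[110:290,180:320],(420,540)),cv2.resize(b,(380,285)).repeat(1,0) if 0 else cv2.copyMakeBorder(cv2.resize(b,(380,285)),0,255,0,0,0)]))
E
```

```text
(no output)
```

View pics/end.png

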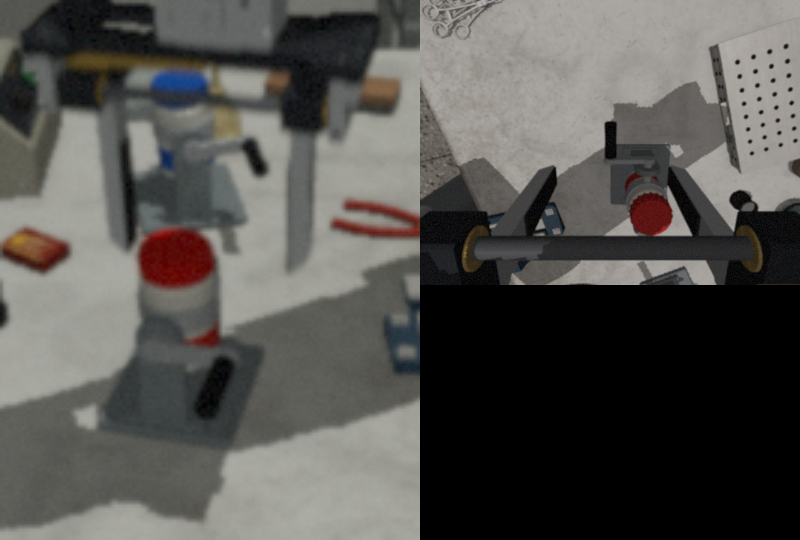

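The red jar stands upright again with its lid at (177,255), the gripper is clear above it, and the blue jar is unmoved. The last move call was refused for a row one number short, but the arm is already clear. I'll hand the job in.

```bash
python3 -c "
from bench import *
print(close_job())"
```

```text
the job is handed in; nothing more can be done
None
```

I turned the red-lidded jar upside down, held it there for just over 2 s, swung it back upright and let go; the blue-lidded jar was not touched, and the job is handed in, though no verdict came back.

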